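Examine a silver bottle top under the reading lens

ROBOT

A 6-joint arm with a two-finger parallel gripper is mounted at the origin on the work surface. World frame = base frame: x ahead of the robot, y to its left, z up, the work surface at z = 0. Lengths are in m, angles in rad, forces in N, time in s.
With the tool pointing down it reaches from about 0.375 to 0.9 m from the base axis. Payload 3.1 kg.
Tool frame: the origin (TCP) lies at the very end of the fingers, on their centre line; the grasp point (between the pads) lies 19 mm behind it (manip.hold_point_z is the distance from the TCP to the grasp point, in m); y points along the fingers, z is the direction in which the jaws open and shut, and the axes are right-handed (so a half turn about y gives the same grasp; the last joint's range is limited). The gripper opens to 85 mm and grips with 20 to 120 N. Pads are 22 mm wide; open, the fingers measure 114 mm over their backs; the gripper's body (76 mm by 85 mm) begins 54 mm behind the grasp point. The pads swing forward as they close: fully open they stand 13 mm farther back than shut.
Start: joints at [-1.433, 0.527, 1.433, -0, 1.181, -0.178], TCP at [0.194, -0.594, 0.231] pointing down, gripper open.
Joint ranges: [-3.08, 3.08], [-0.75, 2.2], [0.22, 2.44], [-1.43, 4.57], [0, 2.65], [-2.85, 2.85]. Speed limits (rad/s): [2.79, 2.79, 3.14, 3.14, 3.14, 3.14].

INTERFACE

Orientations are given as a unit quaternion [x, y, z, w].
In Python, from station import manip, eyes, workorder gives the robot as it stands. The module is installed in compiled form; this text tells all that it offers.
- The arm moves only by the shell command python3 -m jog 'ROWS' [OPENING] [FORCE]. ROWS is JSON, a list of rows, each a list of 2 entries, a list of its own where there are three numbers: the shift along the tool's x, y, z in cm, then the turn about the tool's y in rad. A call has 1 to 20 rows; each row is the pose to reach, as a shift and turn from the pose commanded when the call began, along the tool's axes at that moment; what a row does not reach only later rows make up. A row lasts 1/12 s, in which the tool goes at most 41.7 mm and 7.16 degrees, less where a joint would pass 70% of its speed; a pose out of reach is approached as far as the arm can. A call with a gripper value outside its range is refused whole. OPENING is the finger opening in cm, from 0 to 8.54, set as the call begins (- or left out, the last holds). The fingers move at their own pace and stop on an object; FORCE is the grip in N (left out, the last holds). Time passes only in rows, so rows that repeat a pose let the fingers close. It gives the time, the measured TCP pose, the force and the opening at its end, in the units of the state.
- manip.sense(): the state, without advancing time (a new reading comes with each control period).
- eyes.snapshot(name): name is "scene" or "top" or "wrist"; returns a dict with "frame" (400x640x3 uint8, red, green, blue), "vfov" (degrees; the focal length in pixels is half the picture's height over the tangent of half this angle, whatever the lens; pixels are square), "cx", "cy" (the principal point, pixels), "rvec" (rotation vector, rad) and "tvec" (3), from world to camera coordinates, as OpenCV has them. Camera axes: x right, y down, z forward; pixel columns grow to the right and rows downward; lengths in m; the calibration is good to about 2 mm. A picture is of the moment at which its call begins. There is no depth.
- workorder.sign_off(): hands the job in, once; it reports no verdict.
The state is a dict: "t": time; "q": joint angles; "qd": joint speeds; "tau": joint torques, N m; "tcp_pos": TCP position; "tool_rot": TCP orientation; "force": force on the tool from outside, world axes, zero at the start; "ft_torque": the same for the moment, N m; "finger_gap": opening from 0.0 (shut) to 1.0 (fully open).
Only numpy, scipy, OpenCV 4.12 (cv2) and the standard library are available. Lean on these libraries where they do the work, as an engineer would, in place of code of your own. Each camera call takes 0.05 s, during which the arm holds its last target. There are 200 camera calls.

TASK

At the glass and silver stall, swing open the little showcase's brass-handled door and leave it open, then take the red-handled reading lens out of the rack on the inside of the door. Hold the lens level over the silver bottle top on the black pad, centred above it, at the height of the orange collar on the pad's post, and finish while holding it still there, nothing but the gripper carrying it. Do not move the bottle top, the collar or the other wares, and do not tip or drop the lens.

Things in the scene. Friction and masses are not known exactly. Their poses are not given: they have to be found in the camera images.
- door (a joint): showcase door hinge (rad): 0 closed (at the start), growing to 1.9 as it opens. Vertical hinge at the door's left edge seen from the robot; the free edge comes out towards the robot, then to the left (clockwise from above). Light, slightly stiff (about 0.1 N m), stays where it is left. Door 264 mm wide, 15 mm thick, as high as the showcase
- door_handle (a point): grip point on the handle, a vertical round brass bar 12 mm thick, 89 mm tall, its centre line 40 mm off the door's outer face, 230 mm from the hinge along the door. Point: on the centre line, 26 mm below the bar's top, 155 mm above the table; stems to the door 2 and 52 mm below it. x: square to the door, inwards (turns with it); y: along the door to the hinge; z up
- door_hinge (a point): point on the vertical hinge line (which lies in the door's mid-plane), at the height of door_handle; axes as door_handle
- rack_place (a point): where the lens's centre lies in the rack on the door's inner face: 75 mm from the hinge, 60 mm inside that face, 140 mm up; swings with the door, axes as door_handle. Ring and handle end rest on two black cradles with cheeks up to 3 mm above this point: lift straight up. Between them the handle is free: its underside is 23 mm above the shelf, over 35 mm on either side
- lens_center (a point): centre of the lens: clear disc 10 mm thick in a dark ring 69 mm across, with a straight red handle, 16 x 16 mm section, 28 to 120 mm from here, on the -x side. Point in the mid-plane of disc and handle; z square to the disc (vertical when level). 80 to 160 g, balanced some 60 mm from here. Starts level in the rack, handle along the door to its free edge
- lens_grip (a point): grip point on the red handle: on its centre line, 72 mm from lens_center, half-way up its 16 mm; axes as lens_center. Free on both sides here
- cap_top (a point): centre of the top face of the silver bottle top to be examined: a loose polished metal cap 36 mm across at its foot and 24 mm high, standing upright on the pad; this point is 32 mm above the table. 50 g
- focus_mark (a point): centre of the orange collar (22 mm across, 10 mm high) on the pad's steel post, on the post's axis; its height, 75 to 110 mm above the pad's top, differs each time and is the focal height at which the lens's mid-plane is to be held. Post 8 mm thick, top 130 mm above the table
- pad: fixed black rubber pad 170 x 130 mm, 8 mm thick; origin at the centre of its underside, x along its long side, z up. The post stands 68 mm from the centre on +x (away from the robot), the bottle top about 30 mm from it on -x, at least 80 mm from the post
- bottle: clear glass bottle with a chrome top, 72 mm across and 165 mm tall; origin at the centre of its underside. Leave alone
- vase: green glass vase with a flared gilt rim, 92 mm across and 113 mm tall; origin at the centre of its underside. Leave alone
- mug: white mug 76 mm across and 90 mm tall; origin at the centre of its underside. Leave alone
- saucer: blue saucer 110 mm across and 20 mm tall; origin at the centre of its underside. Leave alone
- candlestick: small brass candlestick 64 mm across and 65 mm tall; origin at the centre of its underside. Leave alone
- showcase: fixed showcase 180 mm deep (x), 270 mm wide (y), 185 mm high, with clear panels and roof and a dark wooden frame, ahead and to the left of the robot; origin at the centre of its underside, its front (-x) is the door
Things that resemble listed ones, but are neither listed nor needed, are in the scene too. Of the things shaped like the part that bears cap_top, the bare steel one is meant. Leave any pink look-alike of the pad alone.

How it is judged:
By the outcome, as a careful person would: the job done as asked, in the order asked, and still so for the second after the job is handed in, while the arm keeps its last pose, push and grip.
It also fails if it takes over 61 s, if anything falls off the work surface, if the arm or the gripper's body presses on something with over 40 N, if the wrist force passes 120 N, or if a joint passes its speed limit or range.

## Working session

There is one attempt and no reset: what is moved stays moved. The work goes in short steps, Python scripts to look and compute and a shell command to move; the robot and the scene stay as the last step left them, time stands still between calls to the robot, and variables do not carry over. Pictures are saved under pics/ and viewed, about 8 in all and at most 12, crops included, and the job is handed in when it is done.

```bash
mkdir -p pics; ls
cat > h.py <<'E'
import numpy as np, cv2
from scipy.spatial.transform import Rotation as R
from station import manip, eyes, workorder
def snap(n, save=None):
    s=eyes.snapshot(n); f=s["frame"]
    s["f"]=f.shape[0]/2/np.tan(np.radians(s["vfov"])/2)
    s["Rm"]=cv2.Rodrigues(np.array(s["rvec"],float))[0]; s["t"]=np.array(s["tvec"],float).ravel()
    if save: cv2.imwrite("pics/"+save,f[:,:,::-1])
    return s
def ray(s,u,v):
    d=s["Rm"].T@np.array([(u-s["cx"])/s["f"],(v-s["cy"])/s["f"],1]); return -s["Rm"].T@s["t"], d/np.linalg.norm(d)
def onz(s,u,v,z):
    o,d=ray(s,u,v); return o+d*(z-o[2])/d[2]
def proj(s,p):
    c=s["Rm"]@np.array(p,float)+s["t"]; return s["cx"]+s["f"]*c[0]/c[2], s["cy"]+s["f"]*c[1]/c[2]
def tri(*rs):
    A=np.zeros((3,3));b=np.zeros(3)
    for o,d in rs:
        M=np.eye(3)-np.outer(d,d);A+=M;b+=M@o
    return np.linalg.solve(A,b)
E
python3 - <<'E'
from h import *
for n in("scene","top","wrist"):
    s=snap(n,n+"0.png"); print(n,s["vfov"],-s["Rm"].T@s["t"],s["Rm"][2])
st=manip.sense(); print(st); print(R.from_quat(st["tool_rot"]).as_matrix(), manip.hold_point_z)
a=cv2.imread("pics/scene0.png");b=cv2.imread("pics/top0.png")
E
```

```text
pics
scene 47.87435629756924 [ 1.1074697  -0.83029603  0.918048  ] [-0.47307687  0.57957381 -0.66354538]
top 57.190162578119015 [ 0.34034391 -0.13732351  1.31584074] [ 0.14784737 -0.00522043 -0.98899641]
wrist 70.54628375551052 [ 0.25806375 -0.57276382  0.37132037] [-0.2560065  -0.08177339 -0.96321015]
{'t': 0.15, 'q': array([-1.43355041e+00,  5.28267558e-01,  1.43358218e+00,  1.52405511e-05,
        1.18144456e+00, -1.78514254e-01]), 'qd': array([-0.00094065, -0.00231787, -0.00240657,  0.00132438,  0.00065745,
        0.00043905]), 'tau': array([ 9.13953118e-04, -4.42740834e+01, -1.78276581e+01, -2.57798420e-04,
        5.60408153e-03, -5.40501020e-06]), 'tcp_pos': array([ 0.19403462, -0.59354294,  0.23055747]), 'tool_rot': array([-0.11115541,  0.69891382, -0.69771104,  0.1111902 ]), 'force': array([ 0.49174206, -0.87364853,  0.25872525]), 'ft_torque': array([-0.01565178, -0.05127072, -0.00689727]), 'finger_gap': 0.9997709145832478}
[[-9.50562426e-01 -2.18843836e-04  3.10533455e-01]
 [-3.10533371e-01  1.68757129e-03 -9.50560980e-01]
 [-3.16022933e-04 -9.99998552e-01 -1.67210018e-03]] 0.0187
```

View pics/scene0.png

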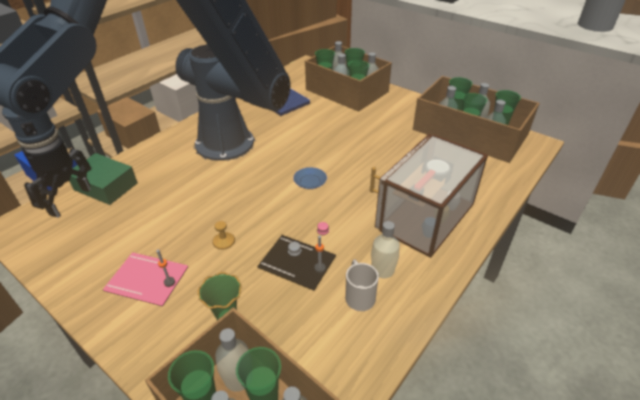

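View pics/top0.png

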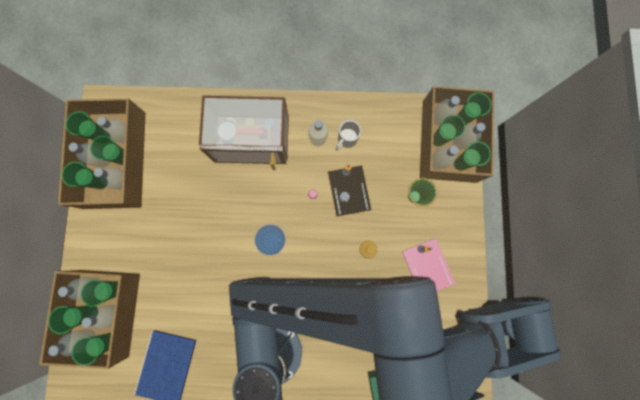

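Scene view: showcase at (430,195), handle at (374,180), black pad at (297,262). On the pad are the steel cap (294,248) and the orange collar (320,247). The pink cap look-alike is at (323,228) and the pink pad at (146,278). In the top view the handle is at (273,160), the steel cap at (345,196) and the pink cap at (312,194). The bare steel cap on the black pad is the one meant; I'll confirm it in an enlarged crop.

Run:
```python
import cv2,numpy as np
a=cv2.imread("pics/top0.png")[85:225,195:385];b=cv2.imread("pics/scene0.png")[130:310,250:490]
a=cv2.resize(a,(800,590),interpolation=2)
b=cv2.resize(b,(800,600),interpolation=2)
cv2.imwrite("pics/ct.png",a);cv2.imwrite("pics/cs.png",b)
```

```text
(no output)
```

View pics/ct.png

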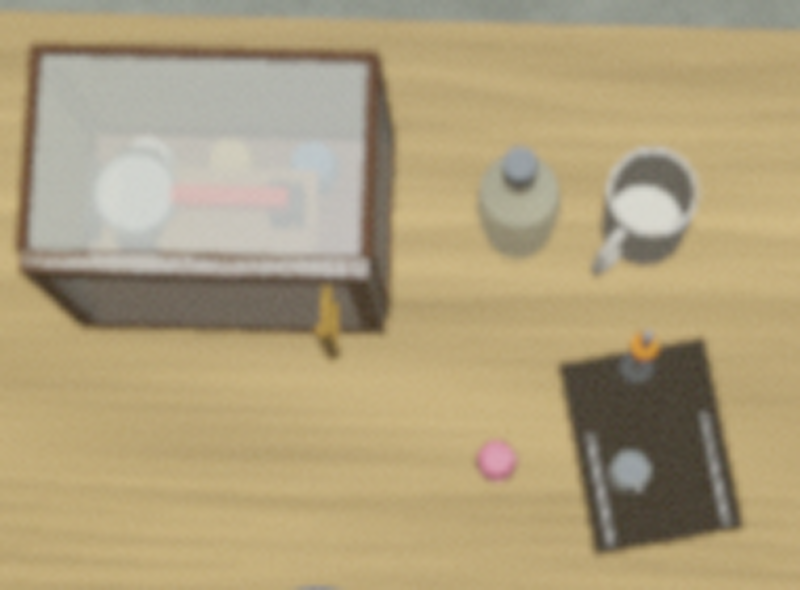

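View pics/cs.png

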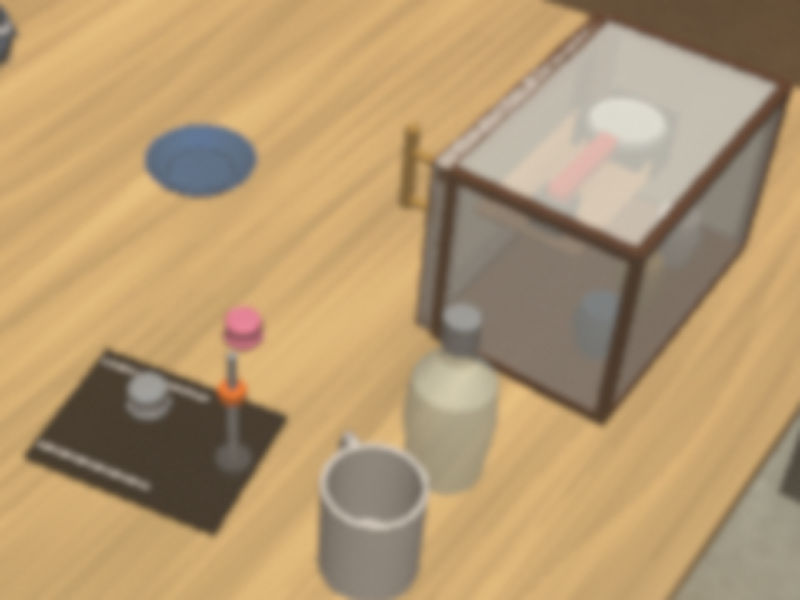

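The crops confirm it: a bare steel cap on the black pad, top-crop (630,468), with the pink one at (497,460). The orange collar is at (645,347). The lens lies in the rack with its ring at (135,190) and its red handle running right to (290,195). The brass handle is at (328,310).

```bash
cat > m.py <<'E'
from h import *
T=snap("top");S=snap("scene")
ct=lambda u,v:(195+u*190/800,85+v*140/590)
cs=lambda u,v:(250+u*.3,130+v*.3)
P=lambda *a:print(*[np.round(x,4) if not isinstance(x,str) else x for x in a])
def cen(s,box,lo,hi):
    x0,y0,x1,y1=box;h=cv2.cvtColor(s["frame"],cv2.COLOR_RGB2HSV)[y0:y1,x0:x1]
    m=cv2.inRange(h,lo,hi);ys,xs=np.nonzero(m);return (xs.mean()+x0,ys.mean()+y0,len(xs))
ot=cen(T,(335,155,360,185),(5,150,120),(18,255,255));os_=cen(S,(305,235,335,265),(3,150,120),(18,255,255))
P("collar px",ot,os_,"3d",tri(ray(T,*ot[:2]),ray(S,*os_[:2])))
P("captop T",onz(T,*ct(631,466),.032),"S",onz(S,*cs(147,384),.032))
P("pink",onz(T,*ct(497,458),.024))
for n,u,v in(("padBL",562,366),("padBR",703,341),("padFR",740,527),("padFL",598,552)):P(n,onz(T,*ct(u,v),.008))
for n,u,v in(("roofFL",22,262),("roofFR",370,270),("roofBL",34,47),("roofBR",379,52)):P(n,onz(T,*ct(u,v),.185))
for n,u,v in(("roofFR",447,162),("roofFL",605,20),("roofBR",638,248),("roofBL",788,90)):P(n,"S",onz(S,*cs(u,v),.185))
P("handletop S",onz(S,*cs(411,128),.181),"T",onz(T,*ct(325,288),.181),"tri",tri(ray(S,*cs(411,128)),ray(T,*ct(325,288))))
P("handlebot S",onz(S,*cs(406,207),.092))
P("ring T",onz(T,*ct(135,190),.14),"S",onz(S,*cs(627,123),.14))
P("hend T",onz(T,*ct(295,196),.14),"S",onz(S,*cs(556,188),.14))
for n,u,v,z in(("bottle",520,165,.165),("mug",652,190,.09),("saucer",317,630,.02)):P(n,onz(T,*ct(u,v),z))
P("candle",onz(T,368,249,.065),"vase",onz(T,423,192,.113))
E
python3 m.py
```

```text
collar px [347.5263 167.5263  19.    ] [319.0833 247.3125  48.    ] 3d [ 0.6299 -0.2459  0.0858]
captop T [ 0.5393 -0.2434  0.032 ] S [ 0.5433 -0.2416  0.032 ]
pink [ 0.5449 -0.1305  0.024 ]
padBL [ 0.6292 -0.1848  0.008 ]
padBR [ 0.6541 -0.3068  0.008 ]
padFR [ 0.4925 -0.3388  0.008 ]
padFL [ 0.4686 -0.218   0.008 ]
roofFL [0.6609 0.2298 0.185 ]
roofFR [ 0.6607 -0.0324  0.185 ]
roofBL [0.8315 0.2321 0.185 ]
roofBR [ 0.8339 -0.0333  0.185 ]
roofFR S [ 0.6719 -0.0257  0.185 ]
roofFL S [0.675  0.2236 0.185 ]
roofBR S [ 0.8333 -0.0249  0.185 ]
roofBL S [0.8408 0.2229 0.185 ]
handletop S [ 0.6238 -0.0024  0.181 ] T [0.6471 0.0015 0.181 ] tri [ 0.6365 -0.0065  0.1927]
handlebot S [0.6217 0.0045 0.092 ]
ring T [0.7342 0.1594 0.14  ] S [0.7368 0.1607 0.14  ]
hend T [0.7323 0.033  0.14  ] S [0.7318 0.0491 0.14  ]
bottle [ 0.753  -0.1439  0.165 ]
mug [ 0.761  -0.2537  0.09  ]
saucer [0.3971 0.0165 0.02  ]
candle [ 0.3533 -0.3206  0.065 ] vase [ 0.5446 -0.4968  0.113 ]
```

```bash
cat >> h.py <<'E'
def go(p,zdir,flip=False):
    """print shift (tool axes, cm) and turn to TCP position p with jaw axis along zdir (world xy)"""
    st=manip.sense(); M=R.from_quat(st["tool_rot"]).as_matrix()
    d=M.T@(np.array(p)-st["tcp_pos"])*100
    z=M.T@np.array([zdir[0],zdir[1],0]); a=np.arctan2(z[0],z[2])
    print("shift",np.round(d,2),"turn",round(a,3),"| t",round(st["t"],2),"tcp",np.round(st["tcp_pos"],4),"toolz",np.round(M[:,2],3),"tilt",np.round(M[:2,1],4),"q",np.round(st["q"],2),"F",np.round(st["force"],1),"gap",round(st["finger_gap"],3))
E
python3 -m jog '[[[-59,0,-43.5],-2.83],[[-59,0,-43.5],-2.83],[[-59,0,-43.5],-2.83],[[-59,0,-43.5],-2.83],[[-59,0,-43.5],-2.83],[[-59,0,-43.5],-2.83],[[-59,0,-43.5],-2.83],[[-59,0,-43.5],-2.83],[[-59,0,-43.5],-2.83],[[-59,0,-43.5],-2.83],[[-59,0,-43.5],-2.83],[[-59,0,-43.5],-2.83],[[-59,0,-43.5],-2.83],[[-59,0,-43.5],-2.83],[[-59,0,-43.5],-2.83],[[-59,0,-43.5],-2.83],[[-59,0,-43.5],-2.83],[[-59,0,-43.5],-2.83],[[-59,0,-43.5],-2.83],[[-59,0,-43.5],-2.83]]'
python3 -c "
from h import *
go((.62,.003,.231),(0,1))"
```

```text
t: 1.92
tcp_pos: [0.6206, 0.0048, 0.2309]
tool_rot: [-0.698, 0.111, -0.111, 0.698]
force: [-0.8, -0.4, -0.4]
finger_gap: 1.002
shift [-0.   -0.01 -0.19] turn -0.316 | t 1.92 tcp [0.6206 0.0048 0.2309] toolz [0.311 0.95  0.   ] tilt [-0.      0.0001] q [-0.17  0.52  1.44  0.    1.18 -1.43] F [-0.8 -0.4 -0.4] gap 1.002
```

```bash
python3 -m jog '[[[0,0,-0.2],-0.316],[[0,0,-0.2],-0.316],[[0,0,-0.2],-0.316],[[0,0,-0.2],-0.316]]'
python3 - <<'E'
from h import *
go((.62,.003,.231),(0,1))
s=snap("wrist","w1.png")
h=cv2.cvtColor(s["frame"],cv2.COLOR_RGB2HSV)
for p in((.62,.003,.181),(.62,.003,.092),(.66,.234,.185),(.66,-.033,.185)): print(p,np.round(proj(s,p),0))
E
```

```text
t: 2.25
tcp_pos: [0.6191, 0.0009, 0.2311]
tool_rot: [-0.707, 0.003, -0.003, 0.707]
force: [-0.7, -0.3, 0.5]
finger_gap: 1.001
shift [0.09 0.01 0.21] turn -0.009 | t 2.25 tcp [0.6191 0.0009 0.2311] toolz [0.009 1.    0.   ] tilt [-0.0004  0.0001] q [-0.18  0.52  1.45 -0.    1.17 -1.74] F [-0.7 -0.3  0.5] gap 1.001
(0.62, 0.003, 0.181) [324. 222.]
(0.62, 0.003, 0.092) [323. 192.]
(0.66, 0.234, 0.185) [637. 272.]
(0.66, -0.033, 0.185) [276. 275.]
```

View pics/w1.png

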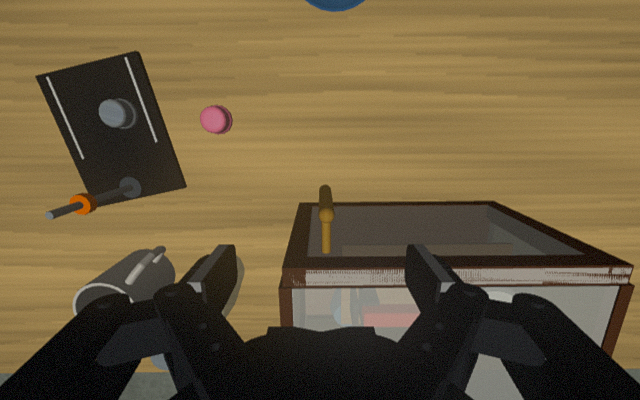

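Wrist view: the bar's top end is at about (327,214), its foot at (325,188) and the stem runs down to (326,250). The door's top outer edge runs from (284,267) to (633,265). Pad, cap (117,113) and collar (83,204) are also in view.

Run:
```python
from h import *
s=snap("wrist")
f=s["frame"]
h=cv2.cvtColor(f,cv2.COLOR_RGB2HSV)[175:262,305:345]
m=cv2.inRange(h,(10,120,40),(30,255,255))
for r in range(8,82,3):
    x=np.nonzero(m[r])[0]
    if len(x): print(r+175,x.min()+305,x.max()+305,end="; ")
print()
for u,v in((327,212),(327,216)):print("top",onz(s,u,v,.181))
print("foot",onz(s,325,187,.092))
for u,v in((284,267),(633,265)):print("door edge",onz(s,u,v,.185))
# second view for collar: orange
H=cv2.cvtColor(f,cv2.COLOR_RGB2HSV); m=cv2.inRange(H,(5,150,100),(17,255,255));m[:, :60]=0;m[:,110:]=0;m[:185]=0;m[225:]=0
ys,xs=np.nonzero(m);print("orange",xs.mean(),ys.mean(),len(xs))
S=snap("scene");T=snap("top")
rs=[ray(s,xs.mean(),ys.mean()),ray(S,319.08,247.31),ray(T,347.53,167.53)]
for c in((0,1),(0,2),(0,1,2)):print(c,tri(*[rs[i] for i in c]))
print("cap",onz(s,114,113,.032))
```

```text
183 305 344; 186 305 344; 189 305 344; 192 305 344; 195 305 344; 198 305 344; 201 305 344; 204 305 344; 207 305 333; 210 305 333; 213 305 334; 216 305 333; 219 305 332; 222 306 330; 225 305 330; 228 305 330; 231 305 330; 234 305 330; 237 305 330; 240 305 330; 243 306 330; 246 305 330; 249 306 330; 252 306 329; 255 306 306; 
top [0.61263209 0.00523749 0.181     ]
top [0.61562648 0.00522192 0.181     ]
foot [0.61488219 0.005126   0.092     ]
door edge [ 0.65345258 -0.0266738   0.185     ]
door edge [0.6546824  0.22935726 0.185     ]
orange 81.12734082397004 204.49063670411985 267
(0, 1) [ 0.63219584 -0.24790202  0.08997178]
(0, 2) [ 0.62880975 -0.24651781  0.09217066]
(0, 1, 2) [ 0.63054698 -0.24725774  0.08905876]
cap [ 0.53869858 -0.23615285  0.032     ]
```

```bash
python3 -m jog '[[[-0.3,2,0.4],-0.009],[[-0.3,5,0.4],-0.009],[[-0.3,8,0.4],-0.009],[[-0.3,9.5,0.4],-0.009],[[-0.3,9.5,0.4],-0.009],[[-0.3,9.5,0.4],-0.009]]' && python3 -m jog '[[[0,0,0],0],[[0,0,0],0],[[0,0,0],0],[[0,0,0],0],[[0,0,0],0],[[0,0,0],0],[[0,0,0],0],[[0,0,0],0]]' 0.6 30
python3 - <<'E'
from h import *
go((.616,.005,.136),(0,1)); snap("wrist","w2.png")
E
```

```text
t: 2.95
tcp_pos: [0.6159, 0.0048, 0.1357]
tool_rot: [-0.707, 0.001, 0.0, 0.707]
force: [-0.0, 0.3, -0.1]
finger_gap: 0.999
t: 3.62
tcp_pos: [0.6165, 0.005, 0.1369]
tool_rot: [-0.707, 0.0, -0.001, 0.707]
force: [-0.3, 1.6, 3.5]
finger_gap: 0.131
shift [-0.05  0.09  0.  ] turn -0.001 | t 3.62 tcp [0.6165 0.005  0.1369] toolz [0.001 1.    0.   ] tilt [0.0007 0.0002] q [-0.17  0.63  1.54  0.    0.97 -1.74] F [-0.3  1.6  3.5] gap 0.131
```

View pics/w2.png

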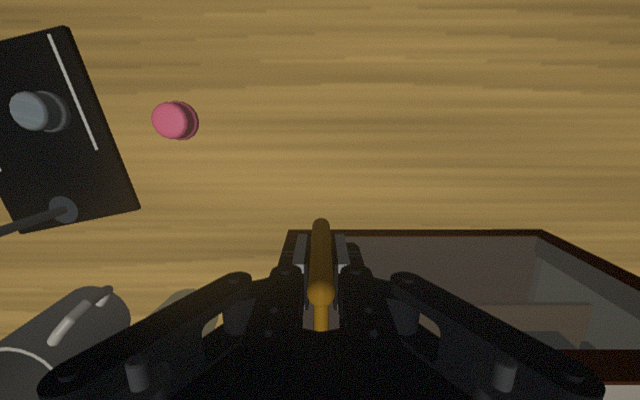

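```bash
python3 -c "
import numpy as np
for t in np.arange(.08,.81,.08):
    s,c=np.sin(t),np.cos(t);print('[[%.2f,0,%.2f],%.2f]'%(100*(-.23*s+.0475*(1-c)),100*(.23*(1-c)+.0475*s),t),end=',')"
```

```text
[[-1.82,0,0.45],0.08],[[-3.60,0,1.05],0.16],[[-5.33,0,1.79],0.24],[[-6.99,0,2.66],0.32],[[-8.58,0,3.67],0.40],[[-10.08,0,4.79],0.48],[[-11.49,0,6.04],0.56],[[-12.80,0,7.39],0.64],[[-13.99,0,8.84],0.72],[[-15.06,0,10.38],0.80],
```

```bash
python3 -m jog '[[[-0.9,0,0.2],0.04],[[-1.8,0,0.4],0.08],[[-2.7,0,0.7],0.12],[[-3.6,0,1.0],0.16],[[-5.3,0,1.8],0.24],[[-7.0,0,2.7],0.32],[[-8.6,0,3.7],0.40],[[-10.1,0,4.8],0.48],[[-11.5,0,6.0],0.56],[[-12.8,0,7.4],0.64],[[-14.0,0,8.8],0.72],[[-15.1,0,10.4],0.80]]'
python3 -c "
from h import *
go((.4655,.109,.137),(.717,.697))"
```

```text
t: 4.67
tcp_pos: [0.4666, 0.1093, 0.1369]
tool_rot: [-0.65, 0.276, -0.278, 0.651]
force: [2.9, 2.2, 0.7]
finger_gap: 0.128
shift [-0.05 -0.01 -0.1 ] turn -0.006 | t 4.67 tcp [0.4666 0.1093 0.1369] toolz [0.721 0.693 0.003] tilt [0.0042 0.    ] q [-0.    0.49  1.89  0.    0.77 -0.77] F [2.9 2.2 0.7] gap 0.128
```

```bash
python3 -m jog '[[[-1.8,0,0.4],0.08],[[-3.6,0,1.0],0.16],[[-5.3,0,1.8],0.24],[[-7.0,0,2.7],0.32],[[-8.6,0,3.7],0.40],[[-10.1,0,4.8],0.48],[[-11.5,0,6.0],0.56],[[-12.8,0,7.4],0.64],[[-14.0,0,8.8],0.72],[[-15.1,0,10.4],0.80],[[-15.1,0,10.4],0.80]]'
python3 -c "
from h import *
go((.4655,.109,.137),(1,0))"
```

```text
t: 5.58
tcp_pos: [0.4374, 0.2928, 0.1369]
tool_rot: [0.49, -0.507, 0.508, -0.494]
force: [2.1, -0.7, 6.2]
finger_gap: 0.126
shift [18.29 -0.05  3.37] turn -0.03 | t 5.58 tcp [0.4374 0.2928 0.1369] toolz [ 1.    -0.03   0.005] tilt [0.0051 0.0026] q [0.38 0.53 1.77 0.   0.83 0.41] F [ 2.1 -0.7  6.2] gap 0.126
```

```bash
python3 -m jog '[[[0,0,0],0],[[0,0,0],0],[[0,0,0],0],[[0,0,0],0]]' 4.5 && python3 -m jog '[[[0,-1,0],0],[[0,-3,0],0],[[0,-6,0],0],[[0,-10,0],0],[[0,-13,0],0],[[0,-13,0],0]]'
python3 -c "
from h import *
go((.517,.175,.25),(-.029,-.9996))"
```

```text
t: 5.92
tcp_pos: [0.4342, 0.2887, 0.136]
tool_rot: [-0.493, 0.508, -0.507, 0.492]
force: [0.8, -0.3, 0.2]
finger_gap: 0.524
t: 6.42
tcp_pos: [0.4386, 0.2909, 0.2735]
tool_rot: [0.488, -0.506, 0.509, -0.497]
force: [1.2, -0.2, -0.1]
finger_gap: 0.527
shift [11.36  2.4   8.16] turn 1.57 | t 6.42 tcp [0.4386 0.2909 0.2735] toolz [ 0.999 -0.03   0.013] tilt [0.0133 0.0052] q [ 0.37  0.34  1.64 -0.    1.15  0.4 ] F [ 1.2 -0.2 -0.1] gap 0.527
```

```bash
python3 -m jog '[[[11.4,2.4,8.2],1.57],[[11.4,2.4,8.2],1.57],[[11.4,2.4,8.2],1.57],[[11.4,2.4,8.2],1.57],[[11.4,2.4,8.2],1.57],[[11.4,2.4,8.2],1.57],[[11.4,2.4,8.2],1.57],[[11.4,2.4,8.2],1.57],[[11.4,2.4,8.2],1.57],[[11.4,2.4,8.2],1.57],[[11.4,2.4,8.2],1.57],[[11.4,2.4,8.2],1.57],[[11.4,2.4,8.2],1.57],[[11.4,2.4,8.2],1.57],[[11.4,2.4,8.2],1.57]]' 3.4
python3 - <<'E'
from h import *
go((.517,.175,.121),(-.029,-.9996)); s=snap("wrist","w3.png")
for p in((.5889,.1733,.145),(.517,.175,.148),(.469,.1765,.148)): print(p,np.round(proj(s,p),0))
E
```

```text
t: 7.67
tcp_pos: [0.5131, 0.173, 0.2424]
tool_rot: [-0.01, -0.707, 0.707, 0.01]
force: [-0.6, 0.8, -0.3]
finger_gap: 0.397
shift [-0.39 12.14 -0.21] turn 0.001 | t 7.67 tcp [0.5131 0.173  0.2424] toolz [-0.028 -1.     0.   ] tilt [-0.0003 -0.0001] q [ 0.12  0.4   1.63 -0.    1.11  1.72] F [-0.6  0.8 -0.3] gap 0.397
(0.5889, 0.1733, 0.145) [317. 110.]
(0.517, 0.175, 0.148) [318. 197.]
(0.469, 0.1765, 0.148) [318. 248.]
```

View pics/w3.png

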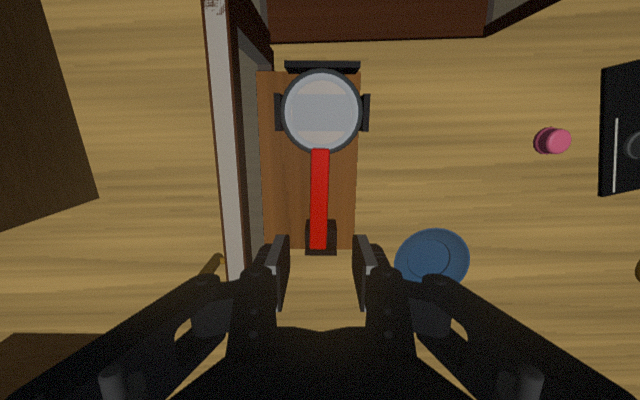

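Wrist view over the rack: ring centre at (322,110), red handle from (320,148) to (318,250). The door stands open on the left.

Run:
```python
from h import *
s=snap("wrist"); H=cv2.cvtColor(s["frame"],cv2.COLOR_RGB2HSV)
m=cv2.inRange(H,(0,180,120),(6,255,255))|cv2.inRange(H,(174,180,120),(180,255,255)); m[:,:290]=0;m[:,345:]=0;m[:130]=0;m[260:]=0
(c,wh,a)=cv2.minAreaRect(np.argwhere(m)[:,::-1].astype(np.float32)); print(c,wh,a)
ys,xs=np.nonzero(m)
pts=[]
for r in range(155,248,10):
    x=xs[ys==r]; p=onz(s,x.mean(),r,.148); pts.append(p[:2])
pts=np.array(pts);print(pts.round(4))
u0,u1=ys.min(),ys.max(); e0=onz(s,320,u0,.148);e1=onz(s,318,u1,.148);print("ends",e0,e1)
ring=onz(s,322,110,.145);print("ring",ring)
d=(e1-e0);d/=np.linalg.norm(d);print("dir",d,"grip from end",e1-d*.048,"from ring",ring+d*.072)
g=e1-d*.048;go((g[0],g[1],.122),(d[1],-abs(d[0])) if 0 else (-d[1],d[0]))
```

```text
(319.1416015625, 198.49322509765625) (18.072254180908203, 99.30307006835938) 1.080924153327942
[[0.5533 0.1722]
 [0.545  0.1728]
 [0.5365 0.1731]
 [0.5279 0.1737]
 [0.5191 0.174 ]
 [0.5102 0.1747]
 [0.501  0.1754]
 [0.4917 0.1757]
 [0.4822 0.176 ]
 [0.4724 0.1767]]
ends [0.55819199 0.17202547 0.148     ] [0.4694802  0.17634343 0.148     ]
ring [0.58883823 0.16955775 0.145     ]
dir [-0.99881752  0.04861651  0.        ] grip from end [0.51742344 0.17400984 0.148     ] from ring [0.51692337 0.17305814 0.145     ]
shift [-0.42 12.04 -0.1 ] turn 0.021 | t 7.77 tcp [0.5132 0.1731 0.2424] toolz [-0.028 -1.     0.   ] tilt [-0.0002 -0.    ] q [0.12 0.4  1.63 0.   1.11 1.72] F [-0.7 -0.  -0.8] gap 0.394
```

```bash
python3 -m jog '[[[-0.4,0,-0.1],0.02],[[-0.4,3,-0.1],0.02],[[-0.4,6,-0.1],0.02],[[-0.4,8,-0.1],0.02],[[-0.4,10,-0.1],0.02],[[-0.4,11,-0.1],0.02],[[-0.4,12,-0.1],0.02],[[-0.4,12,-0.1],0.02],[[-0.4,12,-0.1],0.02]]'
python3 - <<'E'
from h import *
go((.5174,.174,.122),(-.0486,-.9988)); s=snap("wrist","w4.png")
E
```

```text
t: 8.52
tcp_pos: [0.5179, 0.1743, 0.1225]
tool_rot: [0.018, 0.707, -0.707, -0.017]
force: [1.2, -1.0, -0.6]
finger_gap: 0.397
shift [0.05 0.05 0.03] turn -0.001 | t 8.52 tcp [0.5179 0.1743 0.1225] toolz [-0.049 -0.999 -0.   ] tilt [0.0003 0.0001] q [0.12 0.58 1.73 0.   0.83 1.74] F [ 1.2 -1.  -0.6] gap 0.397
```

View pics/w4.png

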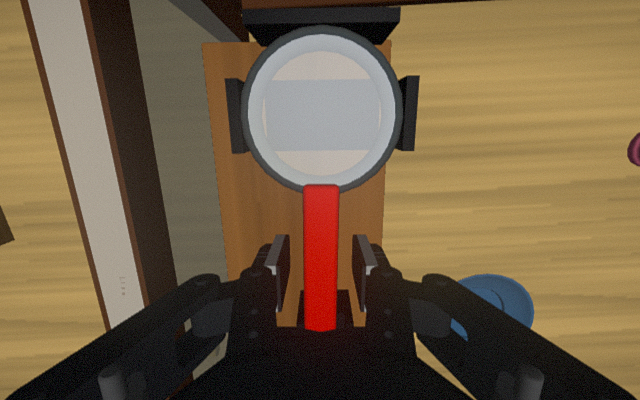

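Wrist view: the handle is centred between the pads at (320,270), fingers clear of the door and shelf. I'll close the gripper.

```bash
python3 -m jog '[[[0,0,0],0],[[0,0,0],0],[[0,0,0],0],[[0,0,0],0],[[0,0,0],0],[[0,0,0],0]]' 1.0 60; python3 -m jog '[[[0,-0.3,0],0],[[0,-0.6,0],0],[[0,-1,0],0],[[0,-2,0],0],[[0,-4,0],0],[[0,-6,0],0],[[0,-6,0],0],[[0,-6,0],0],[[0,-6,0],0]]'
python3 - <<'E'
from h import *
s=snap("wrist","w5.png")
st=manip.sense();M=R.from_quat(st["tool_rot"]).as_matrix()
go((.469,-.2425,.18),(0,-1)); print("torque",st["ft_torque"])
H=cv2.cvtColor(s["frame"],cv2.COLOR_RGB2HSV)
m=cv2.inRange(H,(0,180,100),(6,255,255))|cv2.inRange(H,(174,180,100),(180,255,255)); m[:,:280]=0;m[:,360:]=0
ys,xs=np.nonzero(m);print("red rows",ys.min(),ys.max(),[xs[ys==r].mean() for r in(200,230,260)])
E
```

```text
t: 9.07
tcp_pos: [0.5184, 0.1743, 0.1236]
tool_rot: [0.018, 0.707, -0.707, -0.016]
force: [-1.4, 0.2, 6.4]
finger_gap: 0.175
t: 9.82
tcp_pos: [0.5168, 0.1741, 0.182]
tool_rot: [-0.017, -0.707, 0.707, 0.018]
force: [-0.0, 0.0, -1.5]
finger_gap: 0.173
shift [ 2.7   0.17 41.84] turn -0.049 | t 9.87 tcp [0.5165 0.1741 0.1815] toolz [-0.049 -0.999  0.   ] tilt [-0.002  -0.0003] q [ 0.12  0.49  1.68 -0.    0.97  1.74] F [-0.   0.6 -1.2] gap 0.173
torque [-0.01158916  0.00626115 -0.042598  ]
red rows 185 331 [np.float64(321.0), np.float64(321.0), np.float64(320.5)]
```

View pics/w5.png

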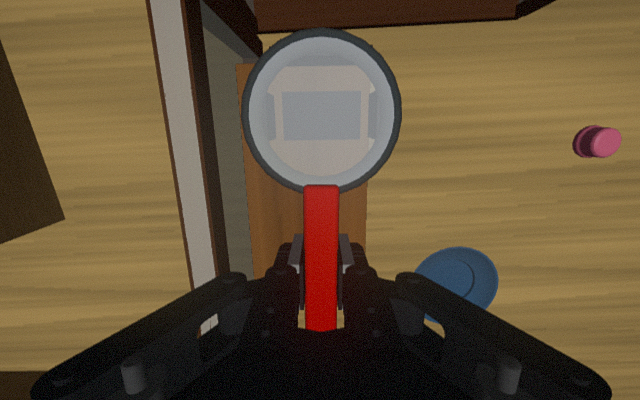

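Wrist view: the lens is lifted off the cradles, with ring at (321,110) and red handle rows 185–331, the same as before the lift, so it hasn't tipped. On the way to the pad I'll stop to measure the collar and cap.

```bash
python3 -m jog '[[[0,-1,1],-0.01],[[0.3,-2,3],-0.02],[[0.5,-3,5],-0.03],[[0.8,-4,8],-0.05],[[1,-5,11],-0.05],[[1.4,-6,14],-0.05],[[1.6,-6,17],-0.05],[[1.6,-6,19],-0.05],[[1.6,-6,20],-0.05],[[1.6,-6,20.5],-0.05],[[1.6,-6,20.5],-0.05],[[1.6,-6,20.5],-0.05]]'
python3 - <<'E'
from h import *
s=snap("wrist","w6.png"); go((.469,-.2425,.24),(0,-1))
for n,p in(("collar",(.63,-.247,.089)),("base",(.63,-.247,.008)),("top",(.63,-.247,.13)),("cap",(.54,-.24,.032))): print(n,np.round(proj(s,p),0))
im=cv2.imread("pics/w6.png")
S=snap("scene","s6.png");sc=cv2.imread("pics/s6.png")[210:300,250:345]
u,v=map(int,proj(s,(.59,-.245,.05))); x0=min(max(u-100,0),440);y0=min(max(v-100,0),200);print("crop",x0,y0)
cv2.imwrite("pics/c6.png",np.hstack([cv2.resize(im[y0:y0+200,x0:x0+200],(400,400),interpolation=2),cv2.resize(sc,(400,379),interpolation=2)[:379] if 0 else cv2.resize(sc,(400,400),interpolation=2)]))
E
```

```text
t: 10.87
tcp_pos: [0.4911, -0.029, 0.2417]
tool_rot: [-0.001, 0.707, -0.707, -0.0]
force: [0.8, -0.9, -1.4]
finger_gap: 0.172
shift [ 2.25  0.17 21.38] turn 0.002 | t 10.92 tcp [ 0.4911 -0.0287  0.2418] toolz [ 0.002 -1.    -0.001] tilt [-0.0011  0.0009] q [-0.29  0.34  1.75  0.    1.06  1.28] F [ 0.4 -0.1 -0.3] gap 0.18
collar [555.  41.]
base [501.  59.]
top [596.  27.]
cap [495. 137.]
crop 416 0
```

View pics/c6.png

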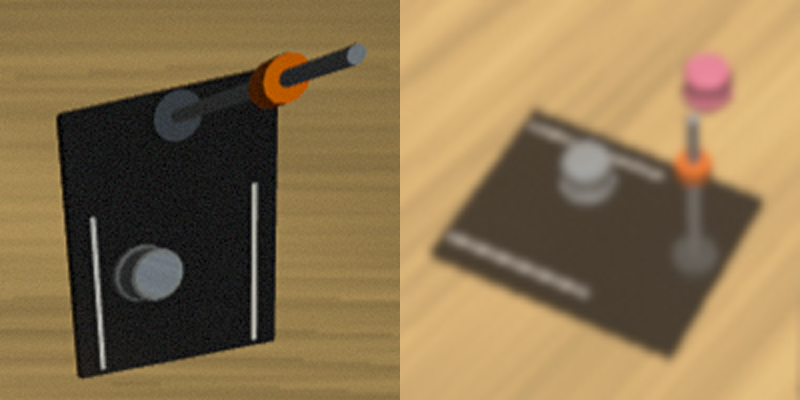

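The crop shows the steel cap's top at (158,274), which is wrist px (495,137). The post top is at (357,53), its foot at (178,115) and the collar at (279,79). I'll work out the collar height along the post from these.

Run:
```python
from h import *
from scipy.optimize import minimize_scalar
s=snap("wrist");S=snap("scene")
def cen(s,box,lo,hi):
    x0,y0,x1,y1=box;h=cv2.cvtColor(s["frame"],cv2.COLOR_RGB2HSV)[y0:y1,x0:x1]
    m=cv2.inRange(h,lo,hi);c=max(cv2.findContours(m,0,1)[0],key=cv2.contourArea);h=cv2.convexHull(c)
    (e,_,_)=cv2.minAreaRect(h);ys,xs=np.nonzero(m);M=cv2.moments(h)
    return (M["m10"]/M["m00"]+x0,M["m01"]/M["m00"]+y0),(e[0]+x0,e[1]+y0)
cw=cen(s,(530,15,590,65),(3,150,60),(18,255,255));cS=cen(S,(305,235,335,265),(3,120,100),(20,255,255))
print(cw,cS)
top=onz(s,416+357/2-.25,53.5/2,.13);base=onz(s,416+178/2,115.5/2,.008+.002);print("top",top,"base",base)
for xy in(top,base,(top+base)/2):
  for k in cw:
    g=lambda z:np.hypot(*(np.array(proj(s,(xy[0],xy[1],z)))-k)); print(round(minimize_scalar(g,bounds=(.07,.12),method="bounded").x,4),end=" ")
for xy in(top,base):
  k=cS[0];g=lambda z:np.hypot(*(np.array(proj(S,(xy[0],xy[1],z)))-k)); r=minimize_scalar(g,bounds=(.07,.12),method="bounded");print("S",round(r.x,4),r.fun)
# scene: top and base along post, px from crop
for nm,u,v in(("top",692,118),("base",693,252)): print(nm,250+(u-400)*95/400,210+v*90/400,"pred",proj(S,(*top[:2],.13 if nm=="top" else .009)))
print("tri",tri(ray(s,*cw[0]),ray(S,*cS[0])))
print("cap W",onz(s,416+158/2-.25,274/2,.032),"S",onz(S,250+(586-400)*95/400,210+159*90/400,.032))
ring=onz(s,321,110,0) ;go((.469,-.24,.24),(0,-1))
st=manip.sense();M=R.from_quat(st["tool_rot"]).as_matrix()
o,d=ray(s,321,110);z=st["tcp_pos"][2]+.0165;p=o+d*(z-o[2])/d[2];print("lens centre in tool (mm)",M.T@(p-st["tcp_pos"])*1e3)
```

```text
((555.8024396711747, 40.088570670909576), (555.0, 39.5)) ((319.2206572769953, 246.8356807511737), (319.0, 247.0))
top [ 0.63069415 -0.24520886  0.13      ] base [ 0.63171785 -0.24964122  0.01      ]
0.0919 0.0913 0.0863 0.0856 0.0891 0.0885 S 0.0879 0.43128388607568463
S 0.0924 1.2460228388860577
top 319.35 236.55 pred (np.float64(318.6105736479692), np.float64(235.03792678270355))
base 319.5875 266.7 pred (np.float64(319.1013400124847), np.float64(267.42915911315293))
tri [ 0.63181774 -0.24626948  0.08986057]
cap W [ 0.53993816 -0.23975966  0.032     ] S [ 0.5448147  -0.24304499  0.032     ]
shift [ 2.28  0.21 21.13] turn 0.002 | t 11.07 tcp [ 0.4913 -0.0287  0.2421] toolz [ 0.002 -1.    -0.   ] tilt [-0.0004  0.0004] q [-0.29  0.33  1.75  0.    1.06  1.28] F [-0.2  0.3 -0.8] gap 0.178
lens centre in tool (mm) [-71.60637327 -16.52959952   0.30369999]
```

```bash
python3 -m jog '[[[0.2,0,1],0],[[0.4,0,3],0],[[0.7,0,5.5],0],[[1,0,8],0],[[1.3,0,11],0],[[1.6,0,14],0],[[1.9,0,17],0],[[2.2,0,19],0],[[2.2,1,20.5],0],[[2.2,3,21.1],0],[[2.2,5,21.1],0],[[2.2,7,21.1],0],[[2.2,8.2,21.1],0],[[2.2,8.2,21.1],0],[[2.2,8.2,21.1],0],[[2.2,8.2,21.1],0]]'
python3 - <<'E'
from h import *
s=snap("wrist","w7.png"); go((.469,-.2405,.073),(0,-1))
print(proj(s,(.54,-.24,.032)),proj(s,(.63,-.246,.09)))
E
```

```text
t: 12.4
tcp_pos: [0.47, -0.2409, 0.1607]
tool_rot: [0.0, -0.707, 0.707, -0.001]
force: [1.4, -0.4, -1.3]
finger_gap: 0.173
shift [ 0.14  8.81 -0.07] turn 0.001 | t 12.45 tcp [ 0.4702 -0.2411  0.1611] toolz [ 0.001 -1.     0.001] tilt [ 0.0014 -0.0012] q [-0.69  0.5   1.75  0.    0.9   0.88] F [ 0.2 -0.  -0.9] gap 0.174
(np.float64(319.3310494291951), np.float64(117.96251072805362)) (np.float64(328.5159854906154), np.float64(-31.03064933723266))
```

View pics/w7.png

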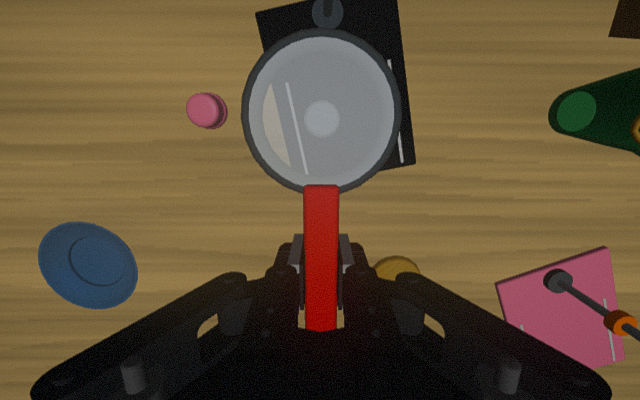

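Wrist view: the cap is seen through the lens at (321,118), concentric with the ring (321,110) apart from parallax. The post foot is at (327,12) and the path down is clear, so I'll descend to the collar height.

```bash
python3 -m jog '[[[0.1,1,0],0],[[0.1,3,0],0],[[0.1,5,0],0],[[0.1,7,0],0],[[0.1,8,0],0],[[0.1,8.5,0],0],[[0.1,8.8,0],0],[[0.1,8.8,0],0],[[0.1,8.8,0],0],[[0.1,8.8,0],0],[[0.1,8.8,0],0]]'
python3 - <<'E'
from h import *
s=snap("wrist","w8.png");S=snap("scene","s8.png"); T=snap("top"); go((.4688,-.2412,.073),(0,-1))
g=cv2.cvtColor(s["frame"],cv2.COLOR_RGB2GRAY)
st=manip.sense();M=R.from_quat(st["tool_rot"]).as_matrix();L=st["tcp_pos"]+M@np.array([-.0717,-.0165,.0003]);print("lens est",L)
print("W cap",proj(s,(.5405,-.2415,.032)),"S lens",proj(S,L),"collar",proj(S,(.631,-.2467,.0895)))
for lo,hi,n in((18,50,"cap"),(70,90,"ring")):
    c=cv2.HoughCircles(cv2.GaussianBlur(g,(5,5),0)[0:230,220:420],3,2,200,param1=80,param2=15,minRadius=lo,maxRadius=hi)
    print(n,None if c is None else c[0,0]+[220,0,0])
im=cv2.imread("pics/w8.png")[0:230,200:440];sc=cv2.imread("pics/s8.png")[215:290,255:345]
cv2.imwrite("pics/c8.png",np.hstack([cv2.resize(im,(400,383),interpolation=2),cv2.resize(sc,(400,383),interpolation=2)]))
E
```

```text
t: 13.37
tcp_pos: [0.4691, -0.2412, 0.0732]
tool_rot: [-0.0, -0.707, 0.708, -0.001]
force: [0.4, 0.8, -1.4]
finger_gap: 0.176
shift [-0.   -0.02  0.03] turn 0.001 | t 13.52 tcp [ 0.4688 -0.2409  0.0727] toolz [ 0.001 -1.     0.001] tilt [ 0.0007 -0.0005] q [-0.69  0.64  1.81  0.    0.69  0.88] F [ 0.5  0.3 -1.5] gap 0.171
lens est [ 0.54044956 -0.24116327  0.08929726]
W cap (np.float64(320.8068078781856), np.float64(114.01663660226805)) S lens (np.float64(292.33551297900124), np.float64(229.47655667582126)) collar (np.float64(318.5036798548313), np.float64(246.80940244519024))
cap [337.         141.          48.79999924]
ring [321. 107.  80.]
```

View pics/c8.png

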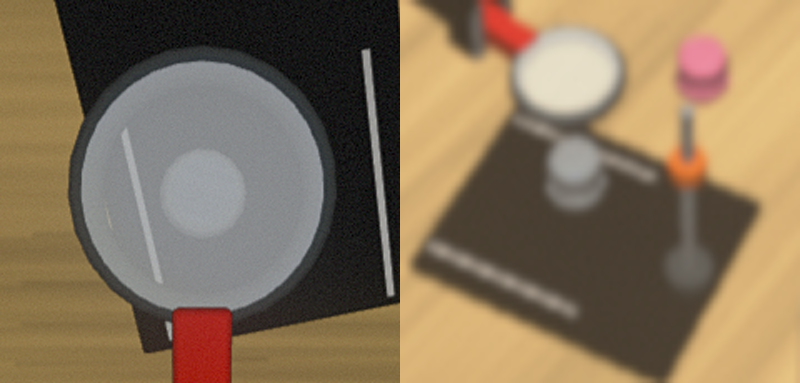

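The wrist crop shows the cap at full-frame (321.8,115.8), concentric with the ring (321,107 plus parallax). The scene crop shows the ring at (292.6,229.7), where my lens estimate projects. One numerical cross-check of the cap's position and the heights follows; my picture budget is used up.

Run:
```python
from h import *
s=snap("wrist");st=manip.sense()
Mt=R.from_quat(st["tool_rot"]).as_matrix();Rc=s["Rm"]@Mt;C=Mt.T@(-s["Rm"].T@s["t"]-st["tcp_pos"])
def cam(tcp,zdir):
    z=np.array([*zdir,0]);z/=np.linalg.norm(z);y=np.array([0,0,-1.]);M=np.c_[np.cross(y,z),y,z]
    k=dict(s);k["Rm"]=Rc@M.T;k["t"]=-k["Rm"]@(np.array(tcp)+M@C);return k
views={"w1":(cam((.6191,.0009,.2311),(.009,1)),(90,90,145,140)),"w6":(cam((.4911,-.0288,.242),(.002,-1)),(465,115,515,160)),
"w7":(cam((.4702,-.2411,.161),(.001,-1)),(290,90,355,150)),"w8":(s,(285,80,360,150))}
for n,(k,b) in views.items():
    g=cv2.imread("pics/%s.png"%n,0);g=cv2.GaussianBlur(g,(5,5),0)[b[1]:b[3],b[0]:b[2]]
    t=cv2.threshold(g,0,255,cv2.THRESH_OTSU)[0]
    if n in("w1","w6"): v=g[g>t]; t=cv2.threshold(v.reshape(-1,1),0,255,cv2.THRESH_OTSU)[0]
    c=max(cv2.findContours((g>t).astype(np.uint8),0,1)[0],key=cv2.contourArea);e=cv2.fitEllipse(c)
    u,v=e[0][0]+b[0],e[0][1]+b[1];print(n,t,np.round((u,v,*e[1]),1),np.round(onz(k,u,v,.032),4))
# collar heights: w1 & w6 orange vs each other
pts=[]
for n,b in(("w1",(60,185,110,225)),("w6",(530,15,590,65))):
    h=cv2.cvtColor(cv2.imread("pics/%s.png"%n),cv2.COLOR_BGR2HSV)[b[1]:b[3],b[0]:b[2]]
    c=max(cv2.findContours(cv2.inRange(h,(3,150,60),(18,255,255)),0,1)[0],key=cv2.contourArea);m=cv2.moments(cv2.convexHull(c))
    pts.append((m["m10"]/m["m00"]+b[0],m["m01"]/m["m00"]+b[1]))
print(pts,"collar",tri(ray(views["w1"][0],*pts[0]),ray(views["w6"][0],*pts[1])))
go((.4688,-.2412,.073),(0,-1))
```

```text
w1 100.0 [111.1 112.9  20.9  25.6] [ 0.5407 -0.2388  0.032 ]
w6 98.0 [494.8 136.6  20.4  24.2] [ 0.5405 -0.2404  0.032 ]
w7 139.0 [321.5 118.3  33.3  34.5] [ 0.5399 -0.2422  0.032 ]
w8 148.0 [321.5 115.5  48.6  50.5] [ 0.5393 -0.2417  0.032 ]
[(82.73152173913044, 203.2960144927536), (555.4888535031847, 39.76725053078556)] collar [ 0.63382196 -0.25291752  0.08220449]
shift [-0.01 -0.03  0.03] turn 0.001 | t 13.57 tcp [ 0.4687 -0.2409  0.0727] toolz [ 0.001 -1.     0.   ] tilt [ 0.0005 -0.0004] q [-0.69  0.65  1.81  0.    0.69  0.88] F [-0.2  0.  -1.5] gap 0.175
```

Centring agrees within about 1 mm: the mean cap position is (0.540, -0.241) and the lens is at (0.5404, -0.2412). The lens mid-plane is at about 0.089–0.090, against 0.0895 estimated for the collar. I'll let it settle, then hand in.

```bash
python3 -m jog '[[[0,0,0],0],[[0,0,0],0],[[0,0,0],0],[[0,0,0],0],[[0,0,0],0],[[0,0,0],0]]'
python3 - <<'E'
from h import *
st=manip.sense();print(np.abs(st["qd"]).max());go((.4688,-.2412,.073),(0,-1))
T=snap("top");S=snap("scene");print("scene lens px red mask check")
h=cv2.cvtColor(snap("wrist")["frame"],cv2.COLOR_RGB2HSV);m=cv2.inRange(h,(0,180,100),(6,255,255));m[:,:280]=0;m[:,360:]=0
ys,xs=np.nonzero(m);print("red rows",ys.min(),ys.max())
workorder.sign_off()
E
```

```text
t: 14.07
tcp_pos: [0.4685, -0.2408, 0.0723]
tool_rot: [-0.0, 0.707, -0.707, 0.0]
force: [-0.6, 0.4, -1.5]
finger_gap: 0.174
0.0019964707471238153
shift [-0.03 -0.07  0.04] turn 0.001 | t 14.07 tcp [ 0.4685 -0.2408  0.0723] toolz [ 0.001 -1.    -0.   ] tilt [-0.      0.0001] q [-0.69  0.65  1.81  0.    0.69  0.88] F [-0.6  0.4 -1.5] gap 0.174
scene lens px red mask check
red rows 186 331
the job is handed in; nothing more can be done
```

I swung the showcase door open to about 1.6 rad and left it there. Then I lifted the lens straight up out of the rack and handed in with it held level and still over the steel bottle top on the black pad. The job finished at about 14 s of the 61 s allowed.

| Last check | Lens | Target | Confidence |
|---|---|---|---|
| Centre (x, y), m | about (0.540, -0.241) | cap (0.540, -0.241) | Wrist views agree within about 3 mm; the coarser scene camera put the cap up to 5 mm further away in x |
| Mid-plane height, mm | about 89 | collar about 89.5 | See below |

- **Grip and level:** the last reading showed no tool tilt and the arm at rest. The red handle sat in the same place in the wrist picture (within 1 pixel) as before the lift, so the lens had not tipped.
- **Collar height is the weakest number:** most estimates were 88–90 mm. My first one was 86 mm, another pair of views gave 92 mm, and I discarded 82 mm because its two views were only 3 cm apart. I also assumed the lens sits 16.5 mm above the fingertips, good to about 1–2 mm.
- **Not rechecked:** after the door opened I did not measure the other wares or the door angle again. Wrist-force readings stayed under about 7 N throughout, with no sign of a collision.

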